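# Rock the stuck locating block out of the drilling jig

### The arm

A 7-joint arm with a two-finger parallel gripper is mounted at the origin on a cart in front of the work surface, level with it; the furniture and walls round the work are solid. World frame = base frame: x ahead of the robot, y to its left, z up, the work surface at z = 0. Lengths are in m, angles in rad, forces in N, time in s.
With the tool pointing down it reaches from about 0.4 to 0.925 m from the base axis. Payload 4.1 kg.
Tool frame: the origin (TCP) lies midway between the tips of the shut fingers; the grasp point (between the pads) lies 19 mm behind it; z points along the fingers, y is the line along which they close (so a half turn about z gives the same grasp; the last joint's range is limited). The gripper opens to 85 mm and grips with 20 to 120 N. Pads are 22 mm wide; open, the fingers measure 114 mm over their backs; the gripper's body (76 mm by 85 mm) begins 54 mm behind the grasp point. The pads swing forward as they close: fully open they stand 13 mm farther back than shut.
Start: joints at [1.148, 0.398, 0.045, 1.537, -0.019, 1.207, -0.051], TCP at [0.207, -0.616, 0.191] pointing down, gripper open.
Joint ranges: [-2.82, 2.82], [-0.49, 2.23], [-1.37, 1.46], [0, 2.46], [-1.36, 4.5], [0.23, 2], [-2.94, 2.94]. Speed limits (rad/s): [2.57, 2.57, 3.14, 3.14, 3.14, 3.14, 3.14].

### API

Orientations are given as a unit quaternion [w, x, y, z].
In Python, from rig import sense, read_camera, close_job gives the robot as it stands. The module is installed in compiled form; this text tells all that it offers.
- The arm moves only by the shell command python3 -m creep 'ROWS' [FORCE]. ROWS is JSON, a list of rows, each a list of 7 numbers: the shift along the world's x, y, z in mm, then the turn, a rotation vector about the world's x, y, z in degrees, then the gripper command: -1 is shut, 1 is fully open, values between are in proportion. In form: [[x, y, z, ax, ay, az, hand], ...]. A call has exactly 8 rows; each row is the pose to reach, as a shift and turn from the pose commanded when the call began; what a row does not reach only later rows make up. A row lasts 1/10 s, in which the tool goes at most 50 mm and 8.59 degrees, less where a joint would pass 70% of its speed; a pose out of reach is approached as far as the arm can. A call with a gripper value outside its range is refused whole. The fingers move at their own pace and stop on an object; FORCE is the grip in N (left out, the last holds). Time passes only in rows, so rows that repeat a pose let the fingers close, or fill a call up. It gives the time, the measured TCP pose, the force, the opening and the grip force at its end, in the units of the state.
- sense(): the state, without advancing time (a new reading comes with each control period).
- read_camera(name): name is "side" or "top"; returns a dict with "color" (384x512x3 uint8, blue, green, red), "intrinsics" (3x3 intrinsics, pixels), "k1" (the pictures are not rectified: a ray, as slopes to the right and down, at radius r is drawn at 1 + k1 r^2 times it, then the intrinsics apply), "rvec" (rotation vector, rad) and "tvec" (3), from world to camera coordinates, as OpenCV has them. Camera axes: x right, y down, z forward; pixel columns grow to the right and rows downward; lengths in m; the calibration is good to about 2 mm. A picture is of the moment at which its call begins. There is no depth.
- close_job(): hands the job in; it is judged then, once.
The state is a dict: "clock": time; "joint_positions": joint angles; "qvel": joint speeds; "tau": joint torques, N m; "tcp_pos": TCP position; "ee_rot": TCP orientation; "wrist_force": force on the tool from outside, world axes, zero at the start; "torque": the same for the moment, N m; "grip_width": finger opening in m; "grip_force": force on a finger pad.
Only numpy, scipy, OpenCV 4.12 (cv2) and the standard library are available. Lean on these libraries where they do the work, as an engineer would, in place of code of your own. Each camera call takes 0.05 s, during which the arm holds its last target. There are 200 camera calls.

### The job

The steel locating block is caught in the drilling jig: press the red plunger fully down to its stop so that the catch is drawn back, then let it up, grip the block by its black handle and, keeping it down in its nest and your fingers off the jaws, rock it side to side against the two blue jaws until it has pushed both of them back clear of its shoulders. Then lift the block straight up until its foot is just clear above the jaws, and finish while still holding it there, upright over its nest and touching nothing but the gripper. Leave the wax tin, the wooden offcut and the turned knob beside the jig where they are.

Things in the scene. Friction and masses are not known exactly. Their poses are not given: they have to be found in the camera images.
- jig: Drilling jig, fixed to the bench: aluminium base with a nest for the block, two blue jaws, a bracket with the red plunger. Origin: on the bench surface below the middle of the nest; z up, y from the right jaw (-y) to the left jaw (+y), plunger at x = -88 mm. Base x -128 to +62 mm, y -68 to +68 mm; jaw tops 84 mm above the bench, bracket top 96 mm, in x -108 to -68 mm.
- block: Loose steel locating block with upright black handle, about 0.35 kg. Origin: middle of its foot's underside, 12 mm above the bench over the jig's origin when seated; axes as the jig's, z up. Steel body 44 x 44 mm, 22 to 58 mm above the origin (its top is the shoulder); on it the handle, 28 mm (x) by 18 mm (y), 58 to 130 mm above the origin. Each jaw's lip reaches 4 mm over a shoulder, 6 mm above it.
- block_grip (a point): Point to grip on the handle: on its axis, 106 mm above the block's origin (118 mm above the bench when seated, 34 mm above the jaw tops); axes as the block's. Rocking takes about 3 to 8 N sideways here.
- block_pivot (a point): Axis of the block's foot, a round bar 18 mm across along x in a slot 20 mm wide, 9 mm above the block's origin. The block rocks about this line (the jig's x axis), towards +y or -y. Leaning it 0.15 rad towards a jaw pushes that jaw back 6 to 8 mm, which is enough; lean it no more than 0.22 rad. With catch and both jaws back it lifts straight out.
- plunger_top (a point): Middle of the top of the red mushroom head (29 mm across), 116 mm above the bench when up, 106 mm when pressed to its stop. Press straight down, with shut fingers.
- plunger (a joint): Travel of the plunger: 0 up, 0.010 m down at its stop. Spring: 3.5 N at first, 7 to 14 N near the stop (the catch adds some); it comes up again when let go.
- catch (a joint): Travel of the steel catch bar that lies over the block's shoulder on the plunger's side: 0 locked over the block, about 0.009 m drawn back by a full press of the plunger. It stays where it is put; the block is free of it beyond 0.0065.
- jaw_left (a joint): How far the blue jaw on the jig's +y side has been pushed back: 0 (to 0.001 at the start) shut with its lip over the block's shoulder, 0.012 m fully back. Stiff slide (8 N friction) that stays where it is pushed; its lip is clear of the block beyond 0.0045.
- jaw_right (a joint): The same for the blue jaw on the jig's -y side.
- wax_tin: Round green and white tin, 76 mm across, 31 mm high, loose on the bench at the +y side of the jig; origin in the middle of its underside. To be left alone.
- offcut: Wooden offcut, 42 x 74 x 28 mm, loose on the bench at the -y side of the jig; origin in the middle of its underside. To be left alone.
- turned_knob: Turned wooden drawer knob, 44 mm across, 48 mm high, loose on the bench beyond the jig (+x); origin in the middle of its underside. To be left alone.
There are look-alikes about, which are no part of the job. Leave any green look-alike of the block alone.

How it is judged:
On the way, in this order (a step that is already met when the one before it is completed fails the run):
1. the plunger is pressed to its stop and the catch drawn back, the block still in its nest (value of joint plunger above 0.0088 m and value of joint catch above 0.0065 m and z of block in the frame of jig below 0.024 m), for 0.1 s.
2. both jaws have been pushed back clear of the shoulders while the block was still down in its nest (value of joint each of jaw_left, jaw_right above 0.0045 m and z of block in the frame of jig below 0.024 m), for 0.05 s.
At the end, for the whole second after the job is handed in: The gripper holds the block still, upright (0.2 rad) over its nest (35 mm), foot 3 to 66 mm above the jaw tops, touching no part of the jig; catch drawn back over 6.5 mm, both jaws back over 4.5 mm, plunger up (under 2 mm) (z of block in the frame of jig between 0.087 and 0.15 m and horizontal distance between block and jig below 0.035 m and angle between block's own z axis and vertical below 0.2 rad and linear speed of block below 0.02 m/s and contact force between the fingers and block above 2 N and contact force between block and jig below 0.2 N and value of joint plunger below 0.002 m and value of joint catch above 0.0065 m and value of joint each of jaw_left, jaw_right above 0.0045 m); the arm keeps its last pose, push and grip.
It fails at once if the wax tin is moved more than 20 mm (distance of wax_tin from where it was at the start of the episode above 0.02 m).
It fails at once if the offcut is moved more than 20 mm (distance of offcut from where it was at the start of the episode above 0.02 m).
It fails at once if the turned knob is moved more than 20 mm (distance of turned_knob from where it was at the start of the episode above 0.02 m).
It fails at once if the jaws are pushed by the robot itself instead of the block (over 5 N) (contact force between any of the fingers, the arm and jaw_left above 5 N or contact force between any of the fingers, the arm and jaw_right above 5 N).
It also fails if it takes over 58 s, if anything falls off the work surface, if the arm or the gripper's body presses on something with over 40 N, if the wrist force passes 120 N, or if a joint passes its speed limit or range.

## Working session

There is one attempt and no reset: what is moved stays moved. The work goes in short steps, Python scripts to look and compute and a shell command to move; the robot and the scene stay as the last step left them, time stands still between calls to the robot, and variables do not carry over. Pictures are saved under pics/ and viewed, at most 10 in all, crops included, and the job is handed in when it is done.

```bash
mkdir -p pics
cat > h.py <<'E'
import numpy as np, cv2
from rig import sense, read_camera
def cam(n):
    d=read_camera(n); d['R']=cv2.Rodrigues(np.array(d['rvec'],float))[0]; d['t']=np.array(d['tvec'],float).ravel(); d['K']=np.array(d['intrinsics'],float); return d
def ray(d,u,v):
    K=d['K']; p=np.array([(u-K[0,2])/K[0,0],(v-K[1,2])/K[1,1]]); q=p.copy()
    for _ in range(20): q=p/(1+d['k1']*(q@q))
    o=-d['R'].T@d['t']; r=d['R'].T@np.array([q[0],q[1],1]); return o,r/np.linalg.norm(r)
def onz(d,u,v,z):
    o,r=ray(d,u,v); return o+r*(z-o[2])/r[2]
def proj(d,P):
    c=d['R']@np.array(P,float)+d['t']; q=c[:2]/c[2]; q=q*(1+d['k1']*(q@q)); K=d['K']; return np.array([K[0,0]*q[0]+K[0,2],K[1,1]*q[1]+K[1,2]])
E
python3 - <<'E'
from h import *
for n in('side','top'):
    d=cam(n); cv2.imwrite(f'pics/{n}0.png',d['color']); print(n,-d['R'].T@d['t'],d['R'][2],d['K'][0,0],d['k1'])
s=sense(); print(s['clock'],s['tcp_pos'],s['ee_rot'])
E
```

```text
side [ 0.46174753 -0.57623091  0.63857423] [ 0.20245069  0.73220387 -0.65030086] 350.96490319040373 -0.026746398571581727
top [0.52778987 0.02786371 0.92700664] [ 0.08927473  0.04701289 -0.99489688] 436.3007473313631 -0.16486125858502648
0.1 [ 0.20663975 -0.61561719  0.19049655] [-8.39580983e-04  9.86913671e-01  1.61247228e-01 -1.81946819e-04]
```

View pics/side0.png

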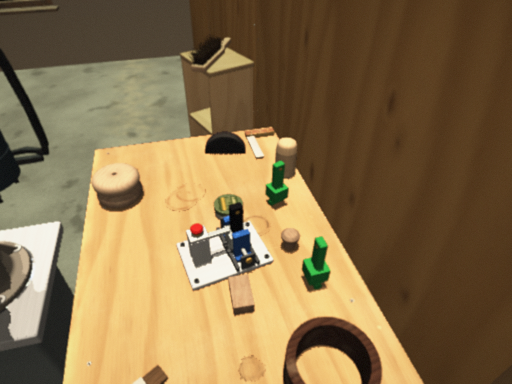

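View pics/top0.png

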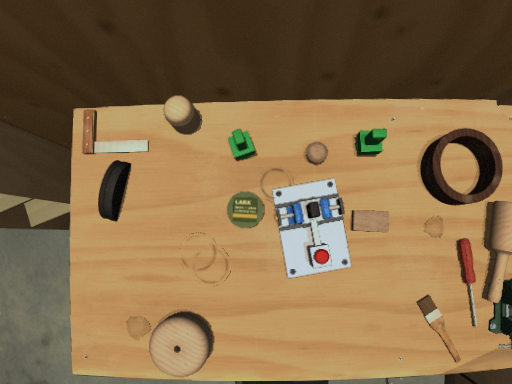

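The side view shows the jig at about (225,252), with the red plunger at (197,230), the black handle at (236,215) and blue jaws at (240,243). In the top view the jig is at (313,228), the plunger at (321,257), the handle at (313,210), the tin at (245,209), the offcut at (370,221) and the knob at (317,152).

Candidates for the block, in top-view pixels: green at (241,145), green at (370,142), and the steel one with the black handle at (313,210). Only the last sits in the jig between blue jaws, so it is the one. The crop will confirm it.

Run:
```python
from h import *
T=cam('top');S=cam('side')
def blob(d,m,box):
    k=np.zeros(m.shape,np.uint8);x0,y0,x1,y1=box;k[y0:y1,x0:x1]=m[y0:y1,x0:x1]
    n,l,s,c=cv2.connectedComponentsWithStats(k); i=1+np.argmax(s[1:,4]); return c[i],s[i],(l==i).astype(np.uint8)
def hsv(d): return cv2.cvtColor(d['color'],cv2.COLOR_BGR2HSV)
def red(h): return (((h[...,0]<6)|(h[...,0]>174))&(h[...,1]>170)&(h[...,2]>90)).astype(np.uint8)
hT,hS=hsv(T),hsv(S)
cT,sT,_=blob(T,red(hT),(270,180,360,290)); cS,sS,_=blob(S,red(hS),(170,200,280,300))
print('red',cT,sT,cS,sS)
def tri(a,b):
    (o1,r1),(o2,r2)=ray(T,*a),ray(S,*b); A=np.c_[r1,-r2]; t=np.linalg.lstsq(A,o2-o1,rcond=None)[0]
    p,q=o1+r1*t[0],o2+r2*t[1]; return (p+q)/2,np.linalg.norm(p-q)
print('red tri',tri(cT,cS),'onz .113',onz(T,*cT,.113))
# base: white, low-saturation
w=((hT[...,1]<40)&(hT[...,2]>150)).astype(np.uint8)
w=cv2.morphologyEx(w,cv2.MORPH_CLOSE,np.ones((5,5)))
c,s,m=blob(T,w,(260,165,370,290)); 
ct=max(cv2.findContours(m,0,2)[0],key=cv2.contourArea); r=cv2.minAreaRect(cv2.convexHull(ct)); b=cv2.boxPoints(r)
for zz in (.012,):
    P=np.array([onz(T,*p,zz)[:2] for p in b]); print('base',b.round(1).tolist(),P.round(4).tolist(),[np.linalg.norm(P[i]-P[i-1]).round(4) for i in range(4)])
# blue
bl=((hT[...,0]>100)&(hT[...,0]<125)&(hT[...,1]>140)&(hT[...,2]>80)).astype(np.uint8)
n,l,s,c=cv2.connectedComponentsWithStats(bl)
for i in range(1,n):
    if s[i,4]>15: print('blue',c[i],s[i],onz(T,*c[i],.084))
bk=((hT[...,2]<45)).astype(np.uint8); c,s,m=blob(T,bk,(300,195,325,225)); print('blk',c,s,onz(T,*c,.142))
bk=((hS[...,2]<45)).astype(np.uint8); c,s,m=blob(S,bk,(226,195,248,235)); print('blkS',c,s)
a=cv2.resize(T['color'][170:290,255:385],None,fx=3.8,fy=3.8,interpolation=2)
e=cv2.resize(S['color'][185:305,170:255],None,fx=3.8,fy=3.8,interpolation=2)[:456]
cv2.imwrite('pics/crop.png',np.hstack([a[:, :476],e[:, :320]]))
```

```text
red [321.32075472 255.75471698] [314 249  15  14 159] [196.17 228.63] [191 224  11  11 100]
red tri (array([ 0.48077925, -0.06390949,  0.1118216 ]), np.float64(0.001461658998845059)) onz .113 [ 0.48157554 -0.06383421  0.113     ]
base [[271.3999938964844, 189.1999969482422], [334.79998779296875, 177.6999969482422], [350.8999938964844, 266.3999938964844], [287.5, 277.8999938964844]] [[0.6169, 0.0263], [0.6388, -0.1078], [0.4524, -0.1366], [0.431, -0.0041]] [np.float64(0.1883), np.float64(0.1359), np.float64(0.1886), np.float64(0.1342)]
blue [325.30128205 207.88461538] [320 199  12  19 156] [ 0.57172876 -0.07696176  0.084     ]
blue [295.90340909 212.30681818] [287 204  16  19 176] [ 0.56422454 -0.01999613  0.084     ]
blue [291.32352941 220.52941176] [289 217   6   7  34] [ 0.5485301  -0.01083938  0.084     ]
blk [311.56976744 210.24418605] [307 202  13  16  86] [ 0.56491866 -0.04492956  0.142     ]
blkS [235.43365696 216.90938511] [229 203  14  29 309]
```

View pics/crop.png

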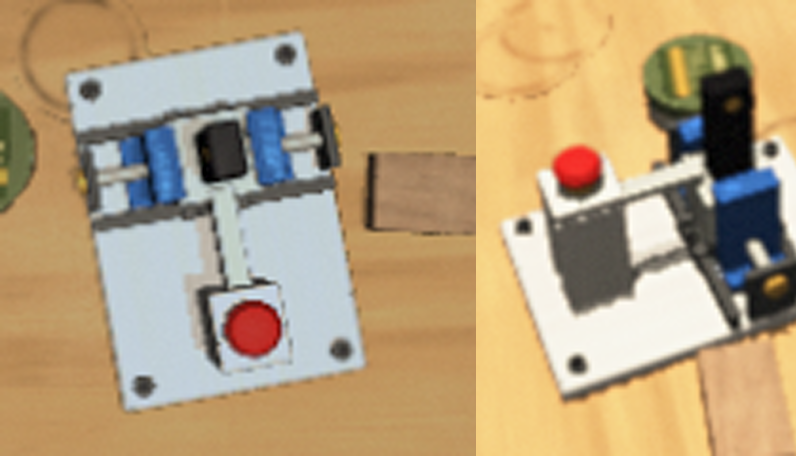

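The crop confirms it: a steel block with a black handle at crop (222,150), sits between the blue jaws, with the catch bar running from the red plunger at (253,327). The numbers agree. The base measures 188 x 135 mm (190 x 136 given). The jig yaw is 9.0° and its origin (0.567,-0.050), which puts the plunger at (0.4805,-0.064). Triangulation gives (0.481,-0.064).

```bash
python3 -m creep '[[20,40,10,0,0,-5,-1],[40,80,10,0,0,-9.6,-1],[60,120,10,0,0,-9.6,-1],[80,160,10,0,0,-9.6,-1],[100,200,10,0,0,-9.6,-1],[120,240,10,0,0,-9.6,-1],[140,280,10,0,0,-9.6,-1],[160,320,10,0,0,-9.6,-1]]'; python3 -m creep '[[20,40,0,0,0,0,-1],[40,80,0,0,0,0,-1],[60,120,0,0,0,0,-1],[80,160,0,0,0,0,-1],[95,190,0,0,0,0,-1],[108,220,0,0,0,0,-1],[114,232,0,0,0,0,-1],[114,232,0,0,0,0,-1]]'; python3 -c "
from rig import sense
s=sense();print(s['joint_positions'],s['wrist_force'],s['ee_rot'])"
```

```text
clock: 1.0
tcp_pos: [0.3673, -0.2945, 0.2015]
ee_rot: [0.0, 0.997, 0.078, 0.0]
wrist_force: [0.7, -0.7, 0.5]
grip_width: -0.0
grip_force: 0.0
clock: 1.8
tcp_pos: [0.4815, -0.0617, 0.2014]
ee_rot: [-0.0, 0.997, 0.08, 0.0]
wrist_force: [0.1, -0.9, -0.4]
grip_width: 0.0002
grip_force: 0.0
[ 0.40321022  0.10755146 -0.39089871  1.89491921  0.04396176  1.14731928
 -1.41338178] [ 0.12897637 -0.90183122 -0.42494118] [-4.05299151e-04  9.96756228e-01  8.04787856e-02  1.50140770e-04]
```

```bash
python3 -m creep '[[-1,-2,-30,0,0,0,-1],[-1,-2,-55,0,0,0,-1],[-1,-2,-72,0,0,0,-1],[-1,-2,-78,0,0,0,-1],[-1,-2,-80,0,0,0,-1],[-1,-2,-84,0,0,0,-1],[-1,-2,-88,0,0,0,-1],[-1,-2,-90,0,0,0,-1]]'; python3 -m creep '[[0,0,-2,0,0,0,-1],[0,0,-4,0,0,0,-1],[0,0,-5,0,0,0,-1],[0,0,-6,0,0,0,-1],[0,0,-7,0,0,0,-1],[0,0,-8,0,0,0,-1],[0,0,-8,0,0,0,-1],[0,0,-8,0,0,0,-1]]'
```

```text
clock: 2.6
tcp_pos: [0.4801, -0.0664, 0.1117]
ee_rot: [0.0, 0.997, 0.078, 0.0]
wrist_force: [0.4, -0.0, 0.6]
grip_width: 0.0003
grip_force: 0.0
clock: 3.4
tcp_pos: [0.4799, -0.0662, 0.1034]
ee_rot: [0.0, 0.997, 0.078, -0.0]
wrist_force: [-0.3, 0.4, -0.2]
grip_width: -0.0001
grip_force: 0.0
```

Run:
```python
from h import *
T=cam('top');S=cam('side')
p=sense()['tcp_pos']; print(proj(T,p),proj(S,p),proj(S,[.4806,-.064,.116]))
a=cv2.resize(T['color'][195:305,260:370],None,fx=3.6,fy=3.6,interpolation=2)
e=cv2.resize(S['color'][160:270,145:255],None,fx=3.6,fy=3.6,interpolation=2)
cv2.imwrite('pics/c2.png',np.hstack([a,e]))
```

```text
[322.06001354 256.35040799] [196.65449943 232.26926079] [196.2474972  227.23422326]
```

View pics/c2.png

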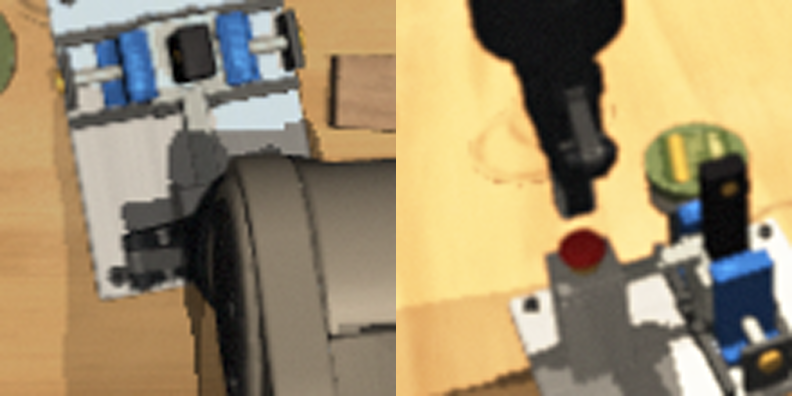

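The side view shows the shut fingertips at (195,219), about 13 px short of where the reported TCP projects (197,232). In the top view the fingers are at about (297-315, 259-274), against (322,256) projected. The tool hangs beside and above the plunger without touching it, so the reported pose and the cameras disagree. I'll measure the fingertip in both views.

Run:
```python
from h import *
T=cam('top');S=cam('side')
s=sense();print(s['tcp_pos'],s['joint_positions'])
for z in(.09,.104,.12,.14): print(z,'side tip',onz(S,194.7,219,z).round(4),'-> top px',proj(T,onz(S,194.7,219,z)).round(1))
a=cv2.resize(T['color'][240:285,275:335],None,fx=6.5,fy=6.5,interpolation=2)
e=cv2.resize(S['color'][185:240,165:225],None,fx=6.5,fy=6.5,interpolation=2)[:292]
cv2.imwrite('pics/c3.png',np.hstack([a,e]))
```

```text
[ 0.47990945 -0.0662578   0.10351234] [ 0.38965328  0.21230478 -0.38414879  2.01346084  0.09858535  0.93305548
 -1.45999126]
0.09 side tip [ 0.4817 -0.0127  0.09  ] -> top px [293.1 255.5]
0.104 side tip [ 0.4812 -0.0271  0.104 ] -> top px [301.2 256.1]
0.12 side tip [ 0.4806 -0.0435  0.12  ] -> top px [310.7 256.7]
0.14 side tip [ 0.4799 -0.0641  0.14  ] -> top px [323.2 257.5]
```

View pics/c3.png

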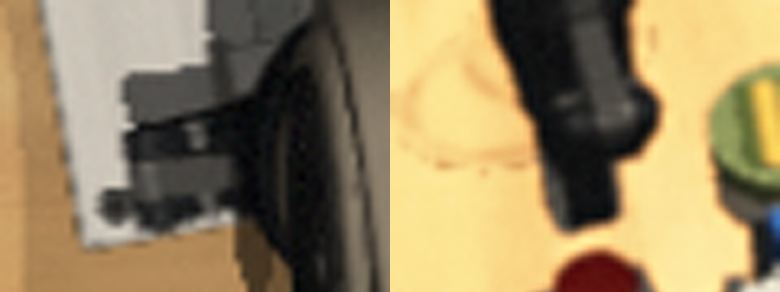

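The top view hides the tip: the left edge at (295,265) is the +y knuckle. The side ray through the tip passes through the reported x and y only at z≈0.14. So the tip appears to sit about 38 mm higher than reported, still above the plunger. I'll lower it gently and watch the force.

```bash
python3 -m creep '[[0,2,-4,0,0,0,-1],[0,2,-8,0,0,0,-1],[0,2,-12,0,0,0,-1],[0,2,-15,0,0,0,-1],[0,2,-17,0,0,0,-1],[0,2,-19,0,0,0,-1],[0,2,-20,0,0,0,-1],[0,2,-20,0,0,0,-1]]'
python3 - <<'E'
from h import *
S=cam('side');T=cam('top')
s=sense();print(s['tcp_pos'],s['wrist_force'])
h=cv2.cvtColor(S['color'],cv2.COLOR_BGR2HSV)
m=(((h[...,0]<8)|(h[...,0]>172))&(h[...,1]>150)&(h[...,2]>40)).astype(np.uint8);m[:200]=0;m[260:]=0;m[:,:170]=0;m[:,225:]=0
y,x=np.where(m);print('red',x.min(),x.max(),y.min(),y.max(),len(x))
cv2.imwrite('pics/c4.png',np.hstack([cv2.resize(i,None,fx=4,fy=4,interpolation=2) for i in(S['color'][150:280,150:250],T['color'][190:320,270:370])]))
E
```

```text
clock: 4.4
tcp_pos: [0.4798, -0.0643, 0.0833]
ee_rot: [0.0, 0.997, 0.078, -0.0]
wrist_force: [-0.2, -0.3, 0.5]
grip_width: 0.0005
grip_force: 0.0
[ 0.47996406 -0.0642693   0.08354974] [-0.04659471  0.43057375  1.28618955]
red 190 202 226 234 80
```

View pics/c4.png

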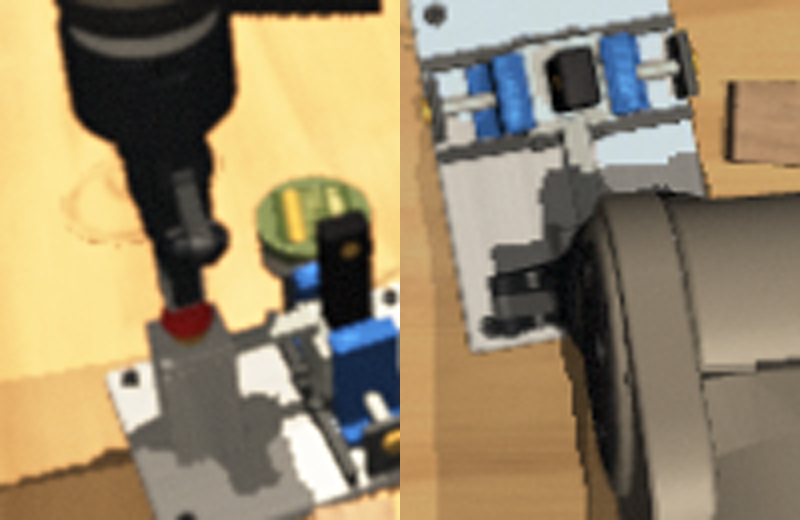

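The fingertips, at side (196,226), now overlap the back half of the red head (190-202, 226-234), so they are right above it. I'll press on in small steps.

```bash
python3 -m creep '[[0,0,-1,0,0,0,-1],[0,0,-2,0,0,0,-1],[0,0,-3,0,0,0,-1],[0,0,-4,0,0,0,-1],[0,0,-5,0,0,0,-1],[0,0,-6,0,0,0,-1],[0,0,-6,0,0,0,-1],[0,0,-6,0,0,0,-1]]'; python3 -m creep '[[0,0,-1,0,0,0,-1],[0,0,-2,0,0,0,-1],[0,0,-2,0,0,0,-1],[0,0,-3,0,0,0,-1],[0,0,-3,0,0,0,-1],[0,0,-4,0,0,0,-1],[0,0,-4,0,0,0,-1],[0,0,-4,0,0,0,-1]]'
```

```text
clock: 5.3
tcp_pos: [0.4798, -0.0642, 0.0774]
ee_rot: [0.0, 0.997, 0.078, -0.0]
wrist_force: [1.4, 0.2, 0.1]
grip_width: -0.0
grip_force: 0.0
clock: 6.1
tcp_pos: [0.4802, -0.0642, 0.074]
ee_rot: [0.0, 0.997, 0.078, 0.0]
wrist_force: [-0.9, 0.5, 6.9]
grip_width: 0.0001
grip_force: 3.3
```

```bash
python3 -m creep '[[0,0,-1,0,0,0,-1],[0,0,-2,0,0,0,-1],[0,0,-3,0,0,0,-1],[0,0,-4,0,0,0,-1],[0,0,-5,0,0,0,-1],[0,0,-5,0,0,0,-1],[0,0,-5,0,0,0,-1],[0,0,-5,0,0,0,-1]]'; python3 -m creep '[[0,0,-1,0,0,0,-1],[0,0,-2,0,0,0,-1],[0,0,-3,0,0,0,-1],[0,0,-3,0,0,0,-1],[0,0,-3,0,0,0,-1],[0,0,-3,0,0,0,-1],[0,0,-3,0,0,0,-1],[0,0,-3,0,0,0,-1]]'
```

```text
clock: 6.9
tcp_pos: [0.4804, -0.0643, 0.07]
ee_rot: [0.0, 0.997, 0.078, 0.0]
wrist_force: [-4.3, 0.8, 14.4]
grip_width: -0.0
grip_force: 6.9
clock: 7.7
tcp_pos: [0.4804, -0.0642, 0.0669]
ee_rot: [0.0, 0.997, 0.078, 0.0]
wrist_force: [-3.7, 0.1, 12.6]
grip_width: -0.0001
grip_force: 6.8
```

```bash
python3 -m creep '[[0,0,-1,0,0,0,-1],[0,0,-2,0,0,0,-1],[0,0,-3,0,0,0,-1],[0,0,-3,0,0,0,-1],[0,0,-3,0,0,0,-1],[0,0,-3,0,0,0,-1],[0,0,-3,0,0,0,-1],[0,0,-3,0,0,0,-1]]'
```

```text
clock: 8.5
tcp_pos: [0.4806, -0.0643, 0.0654]
ee_rot: [0.001, 0.997, 0.078, 0.0]
wrist_force: [-7.4, 1.0, 24.4]
grip_width: -0.0001
grip_force: 12.3
```

The force jumps to 24 N at reported z 0.0654, so the plunger is on its stop (true 0.106). The true fingertip height is therefore reported z + 0.0405. Next I'll raise the tool, move over the block and look.

```bash
python3 -m creep '[[0,0,5,0,0,0,-1],[0,0,20,0,0,0,-1],[0,0,45,0,0,0,-1],[0,0,70,0,0,0,-0.5],[0,0,90,0,0,0,0],[0,0,92,0,0,0,1],[20,3,92,0,0,0,1],[40,6,92,0,0,0,1]]'; python3 -m creep '[[20,3,0,0,0,0,1],[40,6,0,0,0,0,1],[47,8,0,0,0,0,1],[47,8,0,0,0,0,1],[47,8,-10,0,0,0,1],[47,8,-20,0,0,0,1],[47,8,-20,0,0,0,1],[47,8,-20,0,0,0,1]]'
python3 - <<'E'
from h import *
S=cam('side');T=cam('top')
s=sense();print(s['tcp_pos'],s['wrist_force'],s['joint_positions'])
cv2.imwrite('pics/c5.png',np.hstack([cv2.resize(i,None,fx=4,fy=4,interpolation=2) for i in(S['color'][150:280,160:260],T['color'][180:310,260:360])]))
E
```

```text
clock: 9.3
tcp_pos: [0.5194, -0.0585, 0.1534]
ee_rot: [0.0, 0.997, 0.078, -0.001]
wrist_force: [0.6, -0.4, -0.3]
grip_width: 0.0721
grip_force: 0.0
clock: 10.1
tcp_pos: [0.566, -0.0505, 0.1339]
ee_rot: [0.0, 0.997, 0.078, -0.001]
wrist_force: [-0.8, 0.3, 0.3]
grip_width: 0.0853
grip_force: 0.0
[ 0.56684683 -0.05036288  0.13470438] [ 0.49735596  0.14334344 -0.13011089] [ 0.33132371  0.32385528 -0.39068311  1.79168089  0.14025251  1.05279314
 -1.52532785]
```

View pics/c5.png

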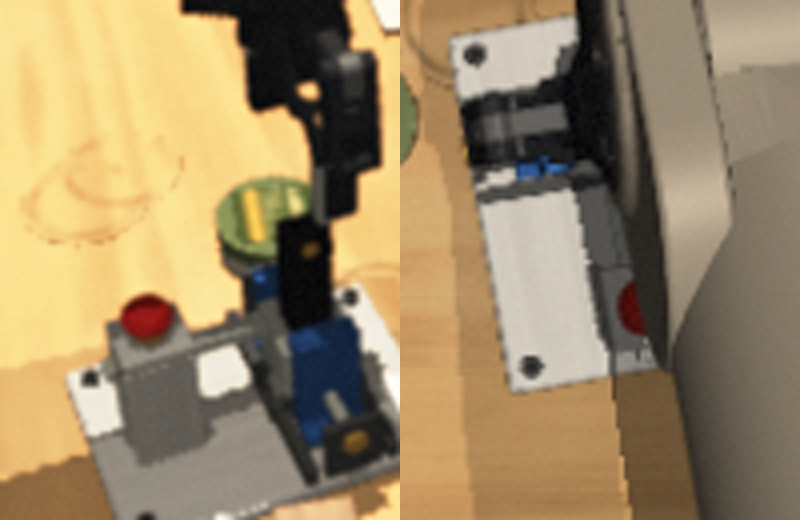

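The near open finger tip, at side (244,204), is 8 px right of the handle top (236,206). That offset fits a finger 42 mm to the -y side, so the tool is centred. I'll descend, watching the force, and grip.

```bash
python3 -m creep '[[0,0,-15,0,0,0,1],[0,0,-30,0,0,0,1],[0,0,-45,0,0,0,1],[0,0,-55,0,0,0,1],[0,0,-65,0,0,0,1],[0,0,-72,0,0,0,1],[0,0,-72,0,0,0,1],[0,0,-72,0,0,0,1]]'; python3 -m creep '[[0,0,0,0,0,0,0],[0,0,0,0,0,0,-0.3],[0,0,0,0,0,0,-0.5],[0,0,0,0,0,0,-0.7],[0,0,0,0,0,0,-1],[0,0,0,0,0,0,-1],[0,0,0,0,0,0,-1],[0,0,0,0,0,0,-1]]' 60; python3 -c "
from rig import sense
s=sense();print(s['torque'],s['tcp_pos'],s['ee_rot'])"
```

```text
clock: 11.0
tcp_pos: [0.5671, -0.0502, 0.0626]
ee_rot: [0.0, 0.997, 0.078, 0.0]
wrist_force: [-0.3, -0.2, 0.9]
grip_width: 0.0852
grip_force: 0.0
clock: 11.8
tcp_pos: [0.567, -0.0498, 0.0628]
ee_rot: [-0.0, 0.997, 0.078, 0.0]
wrist_force: [-0.9, 2.1, 4.0]
grip_width: 0.017
grip_force: 59.3
[0.39151533 0.30087912 0.05141318] [ 0.56703497 -0.04975537  0.06276556] [-1.61966148e-04  9.96938348e-01  7.81912297e-02  1.86349680e-04]
```

Gripped: width 17 mm, 59 N. The cause of the 40 mm z offset is open (tool length or world height), and it decides the lateral shift per degree of tilt. I'll try a small lean with a middle value and read the reaction.

```bash
python3 -m creep '[[0,0.8,0,-0.75,-0.1,0,-1],[-0.2,1.6,0,-1.5,-0.2,0,-1],[-0.3,2.4,0,-2.2,-0.3,0,-1],[-0.5,3.2,0,-2.96,-0.47,0,-1],[-0.5,3.2,0,-2.96,-0.47,0,-1],[-0.5,3.2,0,-2.96,-0.47,0,-1],[-0.5,3.2,0,-2.96,-0.47,0,-1],[-0.5,3.2,0,-2.96,-0.47,0,-1]]';  python3 -c "
from rig import sense
s=sense();print(s['wrist_force'],s['torque'],s['tcp_pos'],s['ee_rot'])"
```

```text
clock: 12.6
tcp_pos: [0.5668, -0.0476, 0.0628]
ee_rot: [0.027, 0.997, 0.078, 0.002]
wrist_force: [0.1, -0.5, 5.6]
grip_width: 0.0172
grip_force: 59.7
[ 0.06461849 -0.54601945  5.59751043] [-0.13002543  0.09342197  0.03124391] [ 0.56678466 -0.04764035  0.06275779] [0.02650148 0.99660396 0.07792413 0.00245978]
```

```bash
python3 -m creep '[[0,0.8,0,-0.75,-0.1,0,-1],[-0.2,1.6,-0.1,-1.5,-0.2,0,-1],[-0.3,2.4,-0.2,-2.2,-0.3,0,-1],[-0.5,3.2,-0.3,-2.96,-0.47,0,-1],[-0.5,3.2,-0.3,-2.96,-0.47,0,-1],[-0.5,3.2,-0.3,-2.96,-0.47,0,-1],[-0.5,3.2,-0.3,-2.96,-0.47,0,-1],[-0.5,3.2,-0.3,-2.96,-0.47,0,-1]]';  python3 -c "
from rig import sense
s=sense();print(s['wrist_force'],s['torque'],s['tcp_pos'],s['ee_rot'])"
```

```text
clock: 13.4
tcp_pos: [0.5664, -0.0453, 0.0626]
ee_rot: [0.053, 0.996, 0.078, 0.005]
wrist_force: [-0.3, -2.5, 5.8]
grip_width: 0.0174
grip_force: 59.7
[-0.2950362  -2.50518503  5.81148861] [-4.74829210e-01  5.18463253e-02 -3.39636524e-04] [ 0.56643615 -0.04532764  0.06259297] [0.0530749  0.99555858 0.07762108 0.00459832]
```

```bash
python3 -m creep '[[0,0.6,-0.1,-0.75,-0.1,0,-1],[-0.2,1.2,-0.2,-1.5,-0.2,0,-1],[-0.3,2.0,-0.3,-2.3,-0.35,0,-1],[-0.4,2.7,-0.4,-3.1,-0.5,0,-1],[-0.4,2.7,-0.4,-3.1,-0.5,0,-1],[-0.4,2.7,-0.4,-3.1,-0.5,0,-1],[-0.4,2.7,-0.4,-3.1,-0.5,0,-1],[-0.4,2.7,-0.4,-3.1,-0.5,0,-1]]';  python3 - <<'E'
from h import *
S=cam('side');T=cam('top')
s=sense();print(s['wrist_force'],s['torque'],s['tcp_pos'],s['ee_rot'])
# expected handle top (true z .142) upright / leaned .16 rad in side view
o=np.array([.5674,-.0504,0]);jy=np.array([-.156,.988,0])
for th in(0,.1,.16): print(th,proj(S,o+[0,0,.021]+.121*np.sin(th)*jy+np.array([0,0,.121*np.cos(th)])),proj(T,o+[0,0,.021]+.0*jy))
for k in(-1,1):
    for d in(0,.007): print('jaw',k,d,proj(S,o+jy*k*(.018+d)+[0,0,.084]))
cv2.imwrite('pics/c6.png',np.hstack([cv2.resize(i,None,fx=5,fy=5,interpolation=2) for i in(S['color'][180:280,200:275],T['color'][180:280,265:345])]))
E
```

```text
clock: 14.2
tcp_pos: [0.5661, -0.043, 0.0623]
ee_rot: [0.081, 0.994, 0.077, 0.007]
wrist_force: [-0.9, -2.8, 5.4]
grip_width: 0.0175
grip_force: 59.7
[-0.65432246 -1.91848357  5.17172643] [-0.59280424  0.01877781 -0.0108564 ] [ 0.56609149 -0.0430402   0.06234482] [0.08062769 0.99371055 0.07740724 0.00682852]
0 [235.82130493 206.41583538] [308.83667096 211.85696714]
0.1 [233.70750924 203.0377323 ] [308.83667096 211.85696714]
0.16 [232.48023078 201.26656565] [308.83667096 211.85696714]
jaw -1 0 [239.58137165 231.43192326]
jaw -1 0.007 [240.81560703 233.63912412]
jaw 1 0 [233.47586307 220.51067478]
jaw 1 0.007 [232.33372513 218.46717686]
```

View pics/c6.png

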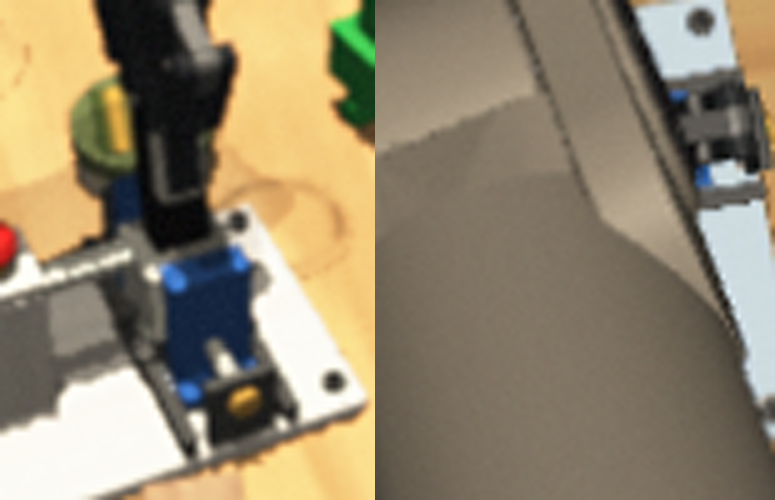

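The block leans towards +y: a gap has opened behind the near jaw at crop (205,255), and the tin and the rest are untouched. Measured y against angle gives 42 mm, so the reported TCP sits 42 mm above the pivot. That makes the offset a tool-length one. I'll lean slightly further, then rock to the other side using 42 mm.

```bash
python3 -m creep '[[-0.1,0.5,-0.1,-0.6,-0.1,0,-1],[-0.2,1.0,-0.2,-1.2,-0.2,0,-1],[-0.2,1.5,-0.2,-1.8,-0.3,0,-1],[-0.2,1.5,-0.2,-1.8,-0.3,0,-1],[-0.2,1.5,-0.2,-1.8,-0.3,0,-1],[-0.2,1.5,-0.2,-1.8,-0.3,0,-1],[-0.2,1.5,-0.2,-1.8,-0.3,0,-1],[-0.2,1.5,-0.2,-1.8,-0.3,0,-1]]'
python3 -m creep '[[0.2,-1.3,0.1,1.5,0.2,0,-1],[0.4,-2.6,0.3,3,0.5,0,-1],[0.6,-3.9,0.5,4.5,0.7,0,-1],[0.8,-5.2,0.6,6,0.9,0,-1],[1.0,-6.5,0.7,7.5,1.2,0,-1],[1.3,-8.3,0.8,9.2,1.45,0,-1],[1.6,-10.4,0.8,10.8,1.7,0,-1],[1.6,-10.4,0.8,10.8,1.7,0,-1]]'; python3 -c "
from rig import sense
s=sense();print(s['torque'],s['tcp_pos'],s['ee_rot'])"
```

```text
clock: 15.1
tcp_pos: [0.5659, -0.0418, 0.0621]
ee_rot: [0.097, 0.992, 0.077, 0.008]
wrist_force: [0.2, -2.3, 4.9]
grip_width: 0.0172
grip_force: 59.5
clock: 15.9
tcp_pos: [0.5673, -0.0499, 0.0627]
ee_rot: [-0.001, 0.997, 0.077, 0.001]
wrist_force: [-0.3, 1.6, 6.2]
grip_width: 0.0171
grip_force: 60.1
[0.45734611 0.20048203 0.03564084] [ 0.56732069 -0.04988341  0.06274249] [-1.00053863e-03  9.97042598e-01  7.68411092e-02  7.07900086e-04]
```

```bash
python3 -m creep '[[0.2,-1.2,0,1.5,0.2,0,-1],[0.4,-2.4,0,3,0.5,0,-1],[0.6,-3.6,-0.1,4.5,0.7,0,-1],[0.8,-4.8,-0.2,6,0.9,0,-1],[1.0,-6.2,-0.4,7.5,1.2,0,-1],[1.2,-7.6,-0.5,9,1.4,0,-1],[1.2,-7.6,-0.5,9,1.4,0,-1],[1.2,-7.6,-0.5,9,1.4,0,-1]]'; python3 -c "
from rig import sense
s=sense();print(s['torque'],s['tcp_pos'],s['ee_rot'])"
python3 -m creep '[[0.1,-0.5,-0.1,0.6,0.1,0,-1],[0.2,-1.0,-0.2,1.2,0.2,0,-1],[0.2,-1.5,-0.2,1.8,0.3,0,-1],[0.2,-1.5,-0.2,1.8,0.3,0,-1],[0.2,-1.5,-0.2,1.8,0.3,0,-1],[0.2,-1.5,-0.2,1.8,0.3,0,-1],[0.2,-1.5,-0.2,1.8,0.3,0,-1],[0.2,-1.5,-0.2,1.8,0.3,0,-1]]'; python3 -c "
from rig import sense
s=sense();print(s['torque'],s['tcp_pos'],s['ee_rot'])"
```

```text
clock: 16.7
tcp_pos: [0.5682, -0.0549, 0.062]
ee_rot: [-0.081, 0.994, 0.078, -0.006]
wrist_force: [-0.4, 4.5, 4.2]
grip_width: 0.0175
grip_force: 59.9
[1.44414252 0.09924639 0.00351753] [ 0.56818868 -0.05493169  0.06202137] [-0.08106119  0.99365843  0.07771519 -0.00568844]
clock: 17.5
tcp_pos: [0.5683, -0.0562, 0.0618]
ee_rot: [-0.097, 0.992, 0.078, -0.007]
wrist_force: [-0.4, 5.9, 3.7]
grip_width: 0.0174
grip_force: 59.7
[ 1.59131372 -0.01681791  0.0028102 ] [ 0.5683053 -0.05621    0.0617808] [-0.09680222  0.99221316  0.07805076 -0.0071032 ]
```

```bash
python3 -m creep '[[-0.2,1.3,0.1,-1.6,-0.25,0,-1],[-0.4,2.6,0.3,-3.2,-0.5,0,-1],[-0.6,3.9,0.5,-4.8,-0.75,0,-1],[-0.8,5.2,0.6,-6.4,-1,0,-1],[-1,6.5,0.7,-8,-1.25,0,-1],[-1.2,7.7,0.8,-9.6,-1.5,0,-1],[-1.3,8.7,0.8,-11,-1.7,0,-1],[-1.3,8.7,0.8,-11,-1.7,0,-1]]'; python3 -m creep '[[0,0,0,0,0,0,-1],[0,0,1,0,0,0,-1],[0,0,2,0,0,0,-1],[0,0,4,0,0,0,-1],[0,0,6,0,0,0,-1],[0,0,8,0,0,0,-1],[0,0,8,0,0,0,-1],[0,0,8,0,0,0,-1]]';python3 -c "
from rig import sense
s=sense();print(s['torque'],s['tcp_pos'],s['ee_rot'])"
```

```text
clock: 18.3
tcp_pos: [0.5671, -0.0482, 0.0628]
ee_rot: [0.001, 0.997, 0.079, 0.001]
wrist_force: [-1.6, 3.7, 6.2]
grip_width: 0.0174
grip_force: 60.1
clock: 19.1
tcp_pos: [0.5662, -0.0507, 0.0704]
ee_rot: [0.002, 0.997, 0.078, -0.001]
wrist_force: [-1.2, 2.4, -5.2]
grip_width: 0.0177
grip_force: 58.7
[1.01661739 0.27186242 0.05719747] [ 0.56624247 -0.05065577  0.07036803] [ 2.04435740e-03  9.96963490e-01  7.78417352e-02 -5.33531101e-04]
```

```bash
python3 -m creep '[[0,0,5,0,0,0,-1],[0,0,12,0,0,0,-1],[0,0,20,0,0,0,-1],[0,0,28,0,0,0,-1],[0,0,36,0,0,0,-1],[0,0,43,0,0,0,-1],[0,0,45,0,0,0,-1],[0,0,45,0,0,0,-1]]'; python3 -m creep '[[0,0,8,0,0,0,-1],[0,0,16,0,0,0,-1],[0,0,24,0,0,0,-1],[0,0,32,0,0,0,-1],[0,0,36,0,0,0,-1],[0,0,36,0,0,0,-1],[0,0,36,0,0,0,-1],[0,0,36,0,0,0,-1]]';python3 - <<'E'
from h import *
S=cam('side');T=cam('top')
s=sense();print(s['torque'],s['tcp_pos'],s['ee_rot'],s['wrist_force'])
print('foot exp',proj(S,[.567,-.0504,.1]))
cv2.imwrite('pics/c7.png',np.hstack([cv2.resize(i,None,fx=4,fy=4,interpolation=2) for i in(S['color'][150:280,180:280],T['color'][180:310,260:360])]))
E
```

```text
clock: 19.9
tcp_pos: [0.5672, -0.0505, 0.1159]
ee_rot: [0.002, 0.997, 0.078, 0.001]
wrist_force: [-0.2, -1.0, -4.1]
grip_width: 0.0175
grip_force: 59.0
clock: 20.7
tcp_pos: [0.5665, -0.0505, 0.151]
ee_rot: [0.002, 0.997, 0.078, -0.0]
wrist_force: [-1.2, 1.0, -2.9]
grip_width: 0.0173
grip_force: 58.9
[-0.02066189 -0.00209393  0.00176045] [ 0.56658587 -0.05046853  0.15097565] [ 1.91224729e-03  9.96953640e-01  7.79725228e-02 -2.63542528e-04] [-0.5741231   0.44285906 -4.17779426]
foot exp [236.12279051 220.74076084]
```

View pics/c7.png

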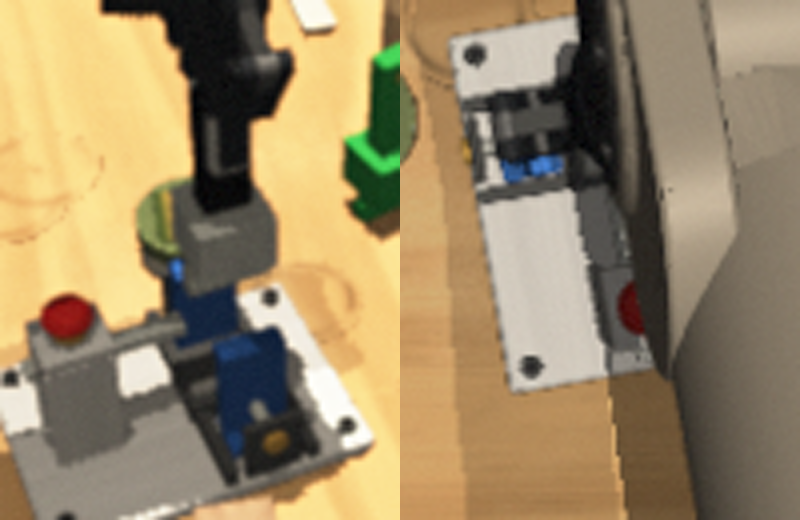

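The picture shows the steel block held upright over its nest (body at side (236,209)), with its foot above the jaw tops, the plunger up and both jaws back. Lifted 88 mm, its z is about 0.100, and the wrist reads only the block's weight.

```bash
python3 -m creep '[[0,0,0,0,0,0,-1],[0,0,0,0,0,0,-1],[0,0,0,0,0,0,-1],[0,0,0,0,0,0,-1],[0,0,0,0,0,0,-1],[0,0,0,0,0,0,-1],[0,0,0,0,0,0,-1],[0,0,0,0,0,0,-1]]' && python3 -c "
from rig import close_job
print(close_job())"
```

```text
clock: 21.6
tcp_pos: [0.5669, -0.0504, 0.1514]
ee_rot: [0.002, 0.997, 0.078, 0.0]
wrist_force: [-0.2, 1.1, -4.4]
grip_width: 0.0176
grip_force: 58.9
the job is handed in; nothing more can be done
None
```

I handed the job in at about 21.6 s, with the block gripped upright over its nest, its foot about 16 mm above the jaw tops, the plunger up and both jaws looking clear; the hand-in returned no verdict, and the catch and jaw travels were judged only by force, lean angle and pictures.

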